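Hang the parts bin on the bench rail

TASK

Lift the S-hook out of its wooden block, hang it over the rail to the right of the black stop collar, and slide it left along the rail until it is pushed snugly up against the collar's face, without pressing hard. Then hang the small bin by its wire bail in the lower curl, gently, so that it hangs free and level with the hook still up against the collar, and leave the jar, the phone and the roll of tape alone.

Things in the scene. Friction and masses are not known exactly. Their poses are not given: they have to be found in the camera images.
- rail_mid (a point): Middle of a round level steel rail, 10 mm in diameter, 280 mm long, between two posts 16 mm thick; the point is on the rail's axis, 240 mm above the table. y runs along the rail (left for the robot), z up, x away from the robot. The rail is turned up to 0.25 rad about z; its rubber mounts give 0.25 mm per N downwards, 6 mm at most.
- stand: Fixed stand carrying rail and stop collar; origin on the table below the rail's middle. The collar, a black disc on the rail, 26 mm in diameter, 18 mm long, is clamped fast with its face looking right (-y) anywhere from y = -0.010 to +0.080 of the rail's middle: not measured, to be seen or felt. The face is rubber: it gives 0.33 mm per N, 4 mm at most. The rail at y = -0.055 is always free.
- feeler (a joint): How far the brass feeler pin is pushed in, m. The pin, 6 mm in diameter, lies 9 mm above the rail's axis and sticks 10 mm out of the collar's face; a very weak spring (0.1 N) holds it out. 0: out. 0.010: flush, the hook touches the collar's rubber face; beyond that the face is being squeezed.
- hook: S-hook of 10 mm aluminium plate (in its x-z plane), about 90 g, upright in a 35 mm slot of a wooden block 70x60x45 mm. Origin: where the rail's axis lies once seated; bottom 81 mm below, top 49 above. Strip 7 mm wide. Upper throat 15 mm wide, its tip at x 14, z -15. Shank from x -11, z -12 to x 11, z -60: the rail enters from +x, under the tip. Lower curl opens up and to -x, tip at x -14, z -59.
- hook_head (a point): Centre of the part of the hook to grip: a flat head 20 mm wide (x), 10 mm thick (y), reaching from 9 to 49 mm above the hook's origin; this point is 36 mm above the origin. Axes as the hook's. Fingertips reaching lower than 15 mm above the hook's origin would touch the collar.
- hook_curl (a point): The point in the lower curl where the bail's wire axis lies when hung, 70.5 mm below the hook's origin; the mouth over it is about 17 mm wide between the tip and the shank. The wire goes in from the robot's side, over the tip, at 50 mm below the origin and 4 mm short (-x) of this point, then straight down.
- bin: White open-topped bin, 66 (x) x 70 (y) x 42 mm high, 180 g give or take, standing on the table; origin at the centre of its underside, z up. A rigid wire bail spans it along y.
- bin_bail (a point): Middle of the bail's straight top wire (7 mm diameter, 46 mm straight, along the bin's y), 92 mm above the bin's underside.
- bin_tab (a point): Centre of the place to grip on the bin's flat handle tab, which stands out 52 mm to the bin's -x: a plate 10 mm thick (y) and 28 mm high. 68 mm to -x of the bail and 64 mm below it. Tilting the gripper back 10 to 25 degrees (its body towards the robot) keeps it well clear of the hook and rail.
- jar: Bystander: white jar, 68 mm diameter, 120 mm high. Origin under its centre.
- phone: Bystander: black phone lying flat, 145 x 72 x 8 mm.
- tape: Bystander: roll of clear tape lying flat, 76 mm diameter, 24 mm high.
Not all that is in view belongs to the job. Leave any red look-alike of the bin alone. There is more than one size of the hook; the one meant has the size given above.

How it is judged:
By the outcome, as a careful person would: the job done as asked, in the order asked, and still so for the second after the job is handed in, with the robot touching nothing.
It also fails if it takes over 72 s, if anything falls off the work surface, if the arm or the gripper's body presses on something with over 40 N, if the wrist force passes 120 N, or if a joint passes its speed limit or range.

ROBOT

A 6-joint arm with a two-finger parallel gripper is mounted at the origin on the work surface. World frame = base frame: x ahead of the robot, y to its left, z up, the work surface at z = 0. Lengths are in m, angles in rad, forces in N, time in s.
With the tool pointing down it reaches from about 0.425 to 0.95 m from the base axis. Payload 14.7 kg.
Tool frame: the origin (TCP) lies at the centre of the arm's flange, where the gripper is bolted on; the fingertips stand 173 mm ahead of it and the grasp point (between the pads) lies 155 mm ahead of it; z points along the fingers, y is the line along which they close (so a half turn about z gives the same grasp; the last joint's range is limited). The gripper opens to 85 mm and grips with 20 to 120 N. Pads are 22 mm wide; open, the fingers measure 114 mm over their backs; the gripper's body (76 mm by 85 mm) begins 54 mm behind the grasp point. The pads swing forward as they close: fully open they stand 13 mm farther back than shut.
Start: joints at [1.229, 0.48, 1.596, -0, 1.065, -0.047], TCP at [0.189, 0.622, 0.405] pointing down, gripper open.
Joint ranges: [-2.75, 2.75], [-0.82, 2.05], [0.23, 2.67], [-1.56, 4.7], [0.09, 2.69], [-2.92, 2.92]. Speed limits (rad/s): [1.89, 1.89, 2.39, 3.01, 3.01, 3.01].

INTERFACE

Orientations are given as a 3x3 rotation matrix whose columns are the frame's x, y, z axes.
In Python, from plant import robot gives the robot as it stands. The module is installed in compiled form; this text tells all that it offers. Calls block until the motion is done:
- robot.goto(position, orientation): joint-space move of the TCP to a pose.
- robot.move_linear(position, velocity=0.15, ori=None): straight line of the TCP; ori=None keeps the orientation; velocity is the mean speed in m/s.
- robot.move_j(angles): joint-space move.
- robot.gripper_open() and robot.clamp(): open the fingers fully, or close them until they stop; the grip force is fixed at half the most.
- robot.sleep(seconds).
- robot.inverse_kinematics(position, orientation): joint angles nearest the present ones, or None.
- robot.get_state(): the state.
- robot.snapshot(name): name is "scene" or "top" or "wrist"; returns a dict with "frame" (420x560x3 uint8, red, green, blue), "depth" (420x560 float32, m along the optical axis (not along the pixel's ray), 0 where there is no reading), "camera_matrix" (3x3 intrinsics, pixels), "rvec" (rotation vector, rad) and "tvec" (3), from world to camera coordinates, as OpenCV has them. Camera axes: x right, y down, z forward; pixel columns grow to the right and rows downward; lengths in m; the calibration is good to about 2 mm. A picture is of the moment at which its call begins.
A pose or a line that the arm cannot do raises robot.PlanningError and nothing moves.
- robot.hand_in(): hands the job in; it is judged then, once.
The state is a dict: "time_s": time; "joints": joint angles; "joint_velocities": joint speeds; "joint_efforts": joint torques, N m; "eef_pos": TCP position; "tool_rot": TCP orientation; "force": force on the tool from outside, world axes, zero at the start; "torque": the same for the moment, N m; "finger_gap": finger opening in m; "grip_force": force on a finger pad.
Only numpy, scipy, OpenCV 4.12 (cv2) and the standard library are available. Lean on these libraries where they do the work, as an engineer would, in place of code of your own. Each camera call takes 0.05 s, during which the arm holds its last target. There are 200 camera calls.

## Working session

There is one attempt and no reset: what is moved stays moved. The work goes in short steps, each a Python script; the robot and the scene stay as the last script left them, time stands still between calls to the robot, and variables do not carry over. Pictures are saved under pics/ and viewed, at most 10 in all, crops included, and the job is handed in when it is done.

```bash
mkdir -p pics; cat > h.py <<'E'
import numpy as np, cv2
from plant import robot
def snap(n,fn=None):
    s=robot.snapshot(n)
    if fn: cv2.imwrite('pics/'+fn,s['frame'][:,:,::-1])
    np.savez('pics/'+(fn or n)+'.npz',**s)
    return s
def cloud(s):
    R=cv2.Rodrigues(np.array(s['rvec'],float))[0];t=np.array(s['tvec'],float).ravel();K=np.array(s['camera_matrix'])
    d=s['depth'].astype(float);v,u=np.mgrid[:d.shape[0],:d.shape[1]]
    P=np.stack([(u-K[0,2])/K[0,0]*d,(v-K[1,2])/K[1,1]*d,d],-1)
    W=(P-t)@R; W[d==0]=np.nan
    return W
E
python3 - <<'E'
from h import *
a=snap('scene','scene.png');b=snap('top','top.png')
for s in (a,b):
    R=cv2.Rodrigues(np.array(s['rvec'],float))[0];print('cam',-R.T@np.array(s['tvec']).ravel(),R[2],np.array(s['camera_matrix'])[0,0])
cv2.imwrite('pics/both.png',np.hstack([cv2.resize(x['frame'],(400,300)) for x in(a,b)])[:,:,::-1])
print(robot.get_state())
E
```

```text
cam [ 1.17603668 -0.46852177  0.68114881] [-0.63530148  0.55997008 -0.53181345] 420.7268085829468
cam [0.37116816 0.05758068 1.1651088 ] [ 0.19117299  0.01017589 -0.98150361] 389.41172980449676
{'time_s': 0.1, 'joints': array([ 1.22942349e+00,  4.80767599e-01,  1.59680106e+00, -2.71962545e-05,
        1.06510845e+00, -4.65964045e-02]), 'joint_velocities': array([-9.89632045e-05, -1.22637367e-03, -1.21298920e-03,  1.55569680e-03,
        2.65298910e-05, -8.03527887e-05]), 'joint_efforts': array([ 7.46681271e-04, -9.52258515e+01, -4.31039035e+01, -3.11652338e-04,
        5.40658337e-03,  8.86321118e-05]), 'eef_pos': array([0.18876408, 0.62180019, 0.40414111]), 'tool_rot': array([[-9.56870944e-01,  2.90513133e-01, -3.40635331e-04],
       [ 2.90513331e-01,  9.56870390e-01, -1.02984242e-03],
       [ 2.67611142e-05, -1.08438540e-03, -9.99999412e-01]]), 'force': array([-0.42928889, -0.46208815,  0.26723179]), 'torque': array([-0.03305594,  0.05090842,  0.00057669]), 'grip_force': 0.0, 'finger_gap': 0.08564942505066798}
```

View pics/scene.png

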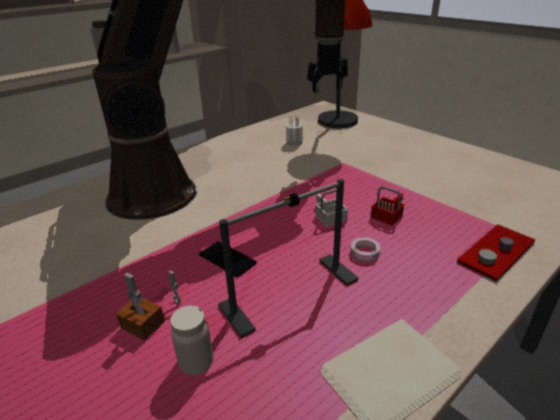

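View pics/top.png

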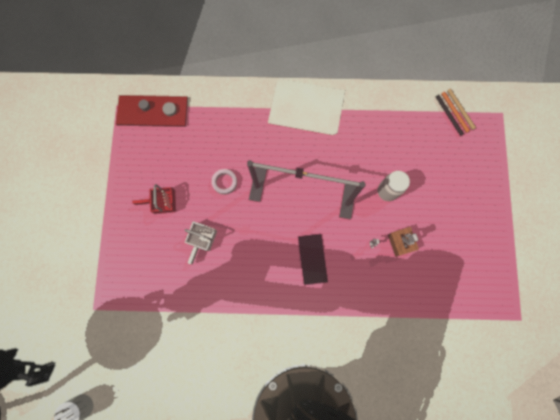

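The scene picture shows the rail with the collar at (294,200), a wooden block with a large hook at (138,300), another grey hook-like item at (174,287), the white bin at (330,210) and a red bin at (388,205). In the top view the same things are the collar (299,173), block (405,240), grey item (375,242), white bin (200,238) and red bin (160,198).

```bash
python3 - <<'E'
from h import *
A=np.load('pics/scene.png.npz');B=np.load('pics/top.png.npz')
a=A['frame'];b=B['frame']
c=[cv2.resize(x,(400,300),interpolation=cv2.INTER_CUBIC) for x in (a[255:345,100:220],b[210:270,355:435],a[175:235,300:380],b[150:255,145:285])]
cv2.imwrite('pics/crop1.png',np.vstack([np.hstack(c[:2]),np.hstack(c[2:])])[:,:,::-1])
Wa=cloud(A);Wb=cloud(B)
for n,W,pts in (('scene',Wa,[(131,280),(138,300),(174,275),(174,290),(294,200),(342,185),(226,222)]),('top',Wb,[(299,173),(270,167),(340,181),(252,164),(360,183),(398,181),(408,240),(405,235),(375,242),(413,238),(200,238),(193,257),(200,227),(312,258),(224,181)])):
    for u,v in pts: print(n,u,v,W[v,u].round(4))
# rail points from top cloud
m=(Wb[...,2]>.2)&(Wb[...,2]<.27)&(Wb[...,0]>.4);v,u=np.nonzero(m);P=Wb[m];print(len(P),P.min(0),P.max(0),np.median(P,0))
E
```

```text
scene 131 280 [ 0.5073 -0.2791  0.1323]
scene 138 300 [ 0.5137 -0.2785  0.0829]
scene 174 275 [ 0.4927 -0.1853  0.0793]
scene 174 290 [ 0.489  -0.1909  0.0366]
scene 294 200 [0.6487 0.0275 0.2465]
scene 342 185 [0.6642 0.156  0.237 ]
scene 226 222 [ 0.6191 -0.1184  0.2475]
top 299 173 [0.6327 0.0337 0.251 ]
top 270 167 [0.6483 0.105  0.2444]
top 340 181 [ 0.6165 -0.0667  0.2451]
top 252 164 [0.6536 0.1491 0.2491]
top 360 183 [ 0.6119 -0.1148  0.2475]
top 398 181 [ 0.6531 -0.2434  0.1213]
top 408 240 [ 0.4972 -0.2836  0.0608]
top 405 235 [ 0.5091 -0.2704  0.0781]
top 375 242 [ 0.4881 -0.1875  0.0723]
top 413 238 [ 0.4942 -0.2737  0.1363]
top 200 238 [0.4955 0.3207 0.0012]
top 193 257 [0.4363 0.3293 0.0369]
top 200 227 [0.5286 0.3228 0.0019]
top 312 258 [ 0.4435 -0.0155  0.0061]
top 224 181 [ 0.6749  0.2591 -0.0044]
613 [ 0.60174602 -0.12702674  0.20001909] [0.66478284 0.16281751 0.25582892] [0.6310859  0.02631149 0.24372183]
```

View pics/crop1.png

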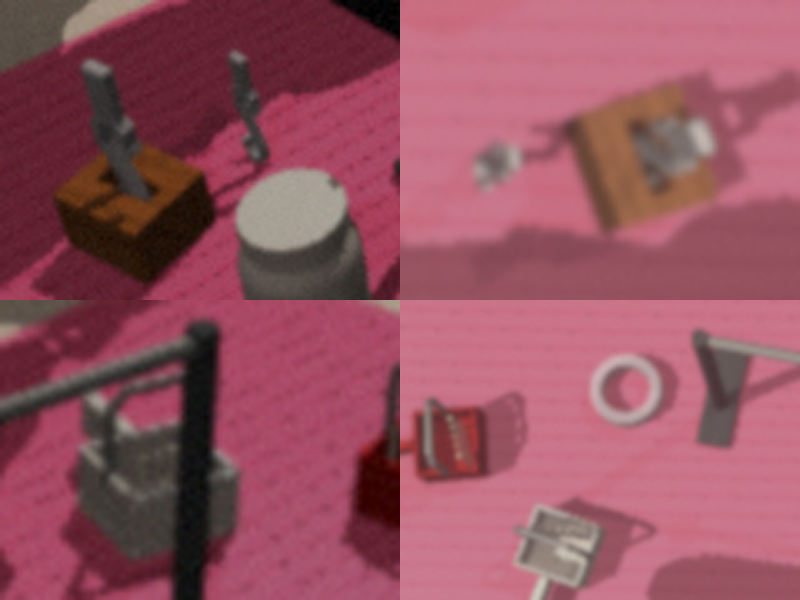

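The candidates are the hook in the wooden block (scene 135,290), whose top at z≈0.136 m fits the 140 mm expected for 130 mm of hook standing 10 mm up in the block, and the free-standing one (scene 174,287), whose top at ≈0.08 m is too small. I take the one in the block. The white bin (top 200,238) is the one meant, as the red one (160,198) is the look-alike. Next I take wrist views of both.

```bash
cat >> h.py <<'E'
def Rz(y): c,s=np.cos(y),np.sin(y); return np.array([[c,-s,0],[s,c,0],[0,0,1.]])
def Ry(a): c,s=np.cos(a),np.sin(a); return np.array([[c,0,s],[0,1,0],[-s,0,c]])
DOWN=np.diag([-1.,1,-1])
def tool(yaw,tilt=0):  # tool y along Rz(yaw)*y ; tilt>0: gripper body leans to -x of that frame
    return Rz(yaw)@Ry(-tilt)@DOWN
def st():
    s=robot.get_state(); print('t %.2f'%s['time_s'],'pos',s['eef_pos'].round(4),'F',s['force'].round(2),'gap %.4f'%s['finger_gap'],'gf %.1f'%s['grip_force'],flush=True); return s
E
python3 - <<'E'
from h import *
print(tool(0,.3)[:,2])
robot.goto([0.43,0.30,0.46],tool(0.0));st();s1=snap('wrist','wb.png')
robot.goto([0.43,-0.25,0.46],tool(0.2));st();s2=snap('wrist','wh1.png')
robot.goto([0.50,-0.34,0.42],tool(0.2));st();s3=snap('wrist','wh2.png')
cv2.imwrite('pics/w3.png',np.vstack([np.hstack([cv2.resize(s['frame'],(400,300)) for s in (s1,s2)]),np.hstack([cv2.resize(s3['frame'],(400,300)),np.zeros((300,400,3),np.uint8)])])[:,:,::-1])
for s in (s1,s2,s3):
    R=cv2.Rodrigues(np.array(s['rvec'],float))[0];print('cam',-R.T@np.array(s['tvec']).ravel(),R.round(3).tolist(),np.array(s['camera_matrix'])[0,0])
E
```

```text
[ 0.29552021  0.         -0.95533649]
t 1.60 pos [0.4298 0.3006 0.4599] F [-0.48 -0.    0.57] gap 0.0857 gf 0.0
t 3.63 pos [ 0.4304 -0.2494  0.46  ] F [-0.07 -0.16 -0.34] gap 0.0855 gf 0.0
t 4.23 pos [ 0.5004 -0.3399  0.4191] F [ 0.43 -0.1   0.27] gap 0.0853 gf 0.0
cam [0.36346538 0.30065398 0.4289776 ] [[-0.0, 1.0, -0.0], [0.964, 0.0, 0.266], [0.266, -0.0, -0.964]] 291.08152678615824
cam [ 0.36535452 -0.262703    0.4290578 ] [[-0.199, 0.98, -0.0], [0.945, 0.192, 0.266], [0.261, 0.052, -0.964]] 291.08152678615824
cam [ 0.43533396 -0.35315409  0.38821183] [[-0.199, 0.98, 0.001], [0.945, 0.191, 0.265], [0.259, 0.053, -0.964]] 291.08152678615824
```

View pics/w3.png

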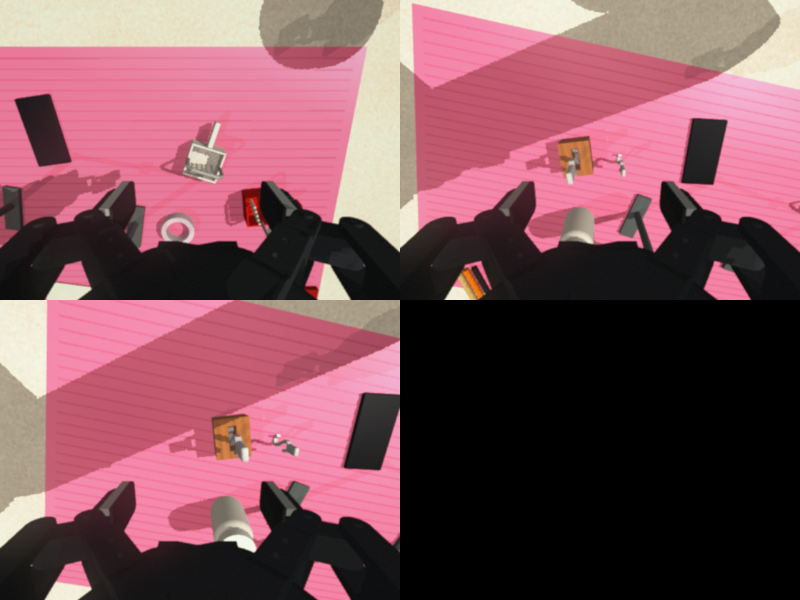

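The wrist views show the bin with its tab pointing to −x (wb 400×300 crop, about 208,160) and the block with the hook (574,158; 232,438). The small hook stands beside it. I now fit the block, hook and bin from the depth clouds.

```bash
python3 - <<'E'
from h import *
def rect(P): 
    r=cv2.minAreaRect(P[:,:2].astype(np.float32)*1000); return np.round(r[0],1),np.round(r[1],1),round(r[2],1)
for f in ('wh1','wh2','top'):
    S=np.load(f'pics/{f}.png.npz');W=cloud(S)
    near=(abs(W[...,0]-.5)<.07)&(abs(W[...,1]+.28)<.06)
    blk=near&(W[...,2]>.036)&(W[...,2]<.052)
    print(f,'blk',rect(W[blk]),np.median(W[blk][:,2]).round(4),blk.sum())
    for lo,hi in ((.055,.08),(.08,.1),(.1,.12),(.12,.134),(.134,.15)):
        m=near&(W[...,2]>lo)&(W[...,2]<hi)
        if m.sum()>5: print(lo,m.sum(),W[m].mean(0).round(4),rect(W[m]))
for f in ('wb','top'):
    S=np.load(f'pics/{f}.png.npz');W=cloud(S)
    near=(abs(W[...,0]-.48)<.09)&(abs(W[...,1]-.32)<.06)
    for lo,hi in ((.010,.03),(.034,.048),(.05,.08),(.08,.11)):
        m=near&(W[...,2]>lo)&(W[...,2]<hi)
        if m.sum()>5: print(f,lo,m.sum(),W[m].mean(0).round(4),rect(W[m]))
s=np.load('pics/wh2.png.npz')['frame'][150:290,270:430];t=np.load('pics/wb.png.npz')['frame'][150:290,220:380]
cv2.imwrite('pics/crop2.png',np.hstack([cv2.resize(x,(400,350),interpolation=cv2.INTER_CUBIC) for x in (s,t)])[:,:,::-1])
# rail
W=cloud(np.load('pics/top.png.npz'))
m=(W[...,2]>.225)&(W[...,2]<.275)&(W[...,1]<.14)&(W[...,1]>-.1)&(W[...,0]>.58)&(W[...,0]<.68)
P=W[m];c=np.polyfit(P[:,1],P[:,0],1);r=P[:,0]-np.polyval(c,P[:,1]);k=abs(r)<.006
c=np.polyfit(P[k,1],P[k,0],1);print('rail x(y)',c,'yaw',-np.arctan(c[0]),'ztop',np.percentile(P[k,2],[10,50,90]))
r=abs(P[:,0]-np.polyval(c,P[:,1]));q=P[r>.008];print('collar pts',len(q),q[:,1].min(),q[:,1].max(),q.mean(0))
W=cloud(np.load('pics/scene.png.npz'))
m=(W[...,2]>.2)&(W[...,2]<.28)&(W[...,1]<.13)&(W[...,1]>-.09)&(W[...,0]>.58)&(W[...,0]<.7);P=W[m]
c2=np.polyfit(P[:,1],P[:,0],1);print('scene rail',c2,P[:,2].mean())
F=np.load('pics/scene.png.npz')['frame'][m].sum(1);print('dark',P[F<120].min(0),P[F<120].max(0),(F<120).sum(),np.median(F))
E
```

```text
wh1 blk (array([ 498.2, -279.5]), array([71. , 60.3]), 18.0) 0.0449 1656
0.055 24 [ 0.4926 -0.2778  0.0683] (array([ 495. , -277.5]), array([27.2,  8.4]), 29.3)
0.08 106 [ 0.4903 -0.2803  0.093 ] (array([ 498. , -279.3]), array([30., 10.]), 18.3)
0.1 80 [ 0.4915 -0.2789  0.11  ] (array([ 493.8, -276.8]), array([18.7,  8.5]), 47.4)
0.12 63 [ 0.492  -0.2786  0.1266] (array([ 494., -277.]), array([18.4,  7.4]), 48.2)
0.134 170 [ 0.4964 -0.2795  0.1388] (array([ 497.4, -279.5]), array([19.2, 10.3]), 17.3)
wh2 blk (array([ 498. , -279.6]), array([70.4, 60.2]), 18.3) 0.0448 2166
0.055 41 [ 0.4975 -0.2838  0.0684] (array([ 500. , -281.7]), array([31.3,  5.4]), 17.8)
0.08 125 [ 0.4912 -0.2838  0.0933] (array([ 498. , -279.7]), array([29.4, 10. ]), 18.6)
0.1 108 [ 0.494  -0.2838  0.1101] (array([ 497.3, -283.5]), array([ 8.1, 20.7]), 84.3)
0.12 82 [ 0.4943 -0.2841  0.1274] (array([ 496.7, -283.9]), array([ 6.9, 18.8]), 82.1)
0.134 239 [ 0.4971 -0.2805  0.1391] (array([ 497.5, -279.9]), array([19.3, 10.2]), 19.9)
top blk (array([ 496.7, -278.6]), array([69.8, 60.9]), 18.4) 0.0441 397
0.055 23 
[... 758 characters left out ...]
4,  7.1]), 72.2)
top 0.01 104 [0.4908 0.3139 0.02  ] (array([473.5, 320.8]), array([ 68.3, 116.5]), 72.0)
top 0.034 219 [0.4811 0.3182 0.0407] (array([474. , 320.9]), array([ 71.8, 117.6]), 73.6)
top 0.05 16 [0.5037 0.3052 0.0585] (array([505.4, 309.6]), array([68.8, 21.3]), 72.8)
top 0.08 64 [0.4983 0.3123 0.0928] (array([498.9, 313.9]), array([72.1,  6.9]), 72.5)
rail x(y) [0.17271441 0.62977998] yaw -0.17102713455323862 ztop [0.24092916 0.24366195 0.2494231 ]
collar pts 24 0.023990745693397153 0.043239231393158224 [0.63127852 0.03457625 0.24495325]
scene rail [0.17615977 0.63499034] 0.24293255257923976
dark [ 0.62075331 -0.08791397  0.2282515 ] [0.65291752 0.04854281 0.25446287] 145 157.0
```

View pics/crop2.png

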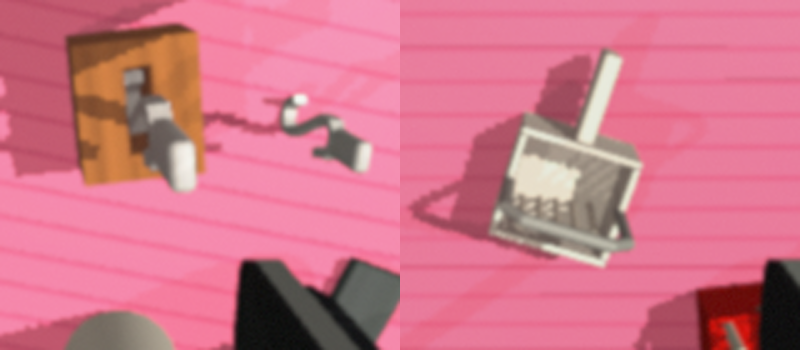

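```bash
python3 - <<'E'
from h import *
for f in ('wh1','wh2','scene'):
    W=cloud(np.load(f'pics/{f}.png.npz'));Q=(W-[.4974,-.2797,0])@Rz(.32)
    for lo in np.arange(.01,.145,.01):
        m=(abs(Q[...,0])<.02)&(abs(Q[...,1])<.012)&(Q[...,2]>lo)&(Q[...,2]<lo+.01)
        if m.sum(): print(f,round(lo,3),m.sum(),'u %.1f..%.1f mean %.1f'%tuple(1000*x for x in(Q[m][:,0].min(),Q[m][:,0].max(),Q[m][:,0].mean())))
E
```

```text
wh1 0.01 48 u -12.0..19.6 mean 0.7
wh1 0.02 24 u -16.6..8.5 mean -3.3
wh1 0.03 49 u -17.7..14.5 mean -10.1
wh1 0.04 171 u -19.9..19.5 mean -3.6
wh1 0.05 9 u -2.5..5.7 mean 2.9
wh1 0.06 10 u -6.4..1.6 mean -2.1
wh1 0.07 10 u -14.1..11.9 mean -8.0
wh1 0.08 34 u -14.3..15.7 mean -5.2
wh1 0.09 72 u -14.3..14.2 mean -7.8
wh1 0.1 39 u -11.1..7.7 mean -5.3
wh1 0.11 41 u -9.6..5.9 mean -5.5
wh1 0.12 45 u -9.8..7.4 mean -4.9
wh1 0.13 155 u -9.8..9.7 mean -1.5
wh1 0.14 33 u -7.6..8.9 mean -0.1
wh2 0.01 57 u -15.0..19.9 mean -1.0
wh2 0.02 28 u -17.6..8.2 mean -8.7
wh2 0.03 72 u -18.9..15.1 mean -8.7
wh2 0.04 229 u -19.9..19.9 mean -3.0
wh2 0.05 14 u -2.9..6.3 mean 2.8
wh2 0.06 14 u -7.2..1.8 mean -1.7
wh2 0.07 18 u -13.8..17.4 mean -2.2
wh2 0.08 33 u -14.2..15.2 mean -6.6
wh2 0.09 92 u -14.1..13.8 mean -7.4
wh2 0.1 53 u -9.8..9.8 mean -4.6
wh2 0.11 55 u -9.8..8.8 mean -4.4
wh2 0.12 57 u -9.8..8.0 mean -4.4
wh2 0.13 204 u -9.8..9.7 mean -1.2
wh2 0.14 60 u -7.2..7.8 mean 0.1
scene 0.02 1 u -16.5..-16.5 mean -16.5
scene 0.03 16 u -20.0..14.4 mean 2.9
scene 0.04 89 u -19.4..19.9 mean 5.4
scene 0.05 31 u -3.1..8.3 mean 3.1
scene 0.06 26 u -8.4..1.9 mean -2.1
scene 0.07 38 u -14.5..17.9 mean -1.6
scene 0.08 44 u -13.1..16.9 mean 3.8
scene 0.09 45 u -11.9..16.8 mean 7.1
scene 0.1 35 u -7.7..11.4 mean 4.5
scene 0.11 34 u -8.3..10.7 mean 4.5
scene 0.12 37 u -9.0..11.4 mean 4.5
scene 0.13 53 u -7.2..10.9 mean 3.0
scene 0.14 6 u -4.4..9.0 mean 2.6
```

The shank leans from −x high to +x low at yaw 0.32, which matches the description, so the hook's +x points away from the robot. Now I grasp it.

```bash
python3 - <<'E'
from h import *
H=np.array([.4974,-.2796])
robot.goto([*H,.36],tool(.32))
robot.move_linear([*H,.283]);st()
robot.clamp();st()
robot.move_linear([*H,.31],0.08);st()
robot.move_linear([*H,.46],0.2);st()
robot.goto([.52,-.08,.50],tool(-.171));st()
s=snap('wrist','wr.png');snap('scene','sc2.png')
W=cloud(s)
m=(W[...,2]>.22)&(W[...,2]<.28)&(abs(W[...,1])<.14)&(abs(W[...,0]-.635-.173*(W[...,1]-.017))<.02)
P=W[m];print(m.sum());q=abs(P[:,0]-.635-.173*(P[:,1]-.017))<.008
c=np.polyfit(P[q,1],P[q,0],1);print(c,P[q,1].min(),P[q,1].max(),np.percentile(P[q,2],[5,50,95]), 'x at .017',np.polyval(c,.017))
a=np.hstack([cv2.resize(s['frame'],(400,300)),cv2.resize(np.load('pics/sc2.png.npz')['frame'][80:290,150:430],(400,300))])
cv2.imwrite('pics/v4.png',a[:,:,::-1])
E
```

```text
t 5.38 pos [ 0.4978 -0.2802  0.2839] F [ 0.99  0.46 -0.03] gap 0.0855 gf 0.0
t 6.06 pos [ 0.4975 -0.2796  0.2833] F [-0.25 -0.27  5.09] gap 0.0093 gf 58.8
t 6.55 pos [ 0.4974 -0.2796  0.3103] F [ 0.33 -0.15 -1.17] gap 0.0087 gf 58.4
t 7.45 pos [ 0.4971 -0.2794  0.4587] F [ 0.34  0.36 -1.58] gap 0.0094 gf 58.4
t 8.30 pos [ 0.52   -0.0804  0.4991] F [ 0.1   0.28 -2.02] gap 0.0093 gf 58.4
1723
[0.17320053 0.6298207 ] -0.10614968174419519 0.13989706920500944 [0.23974506 0.24410169 0.24571692] x at .017 0.6327651138455358
```

View pics/v4.png

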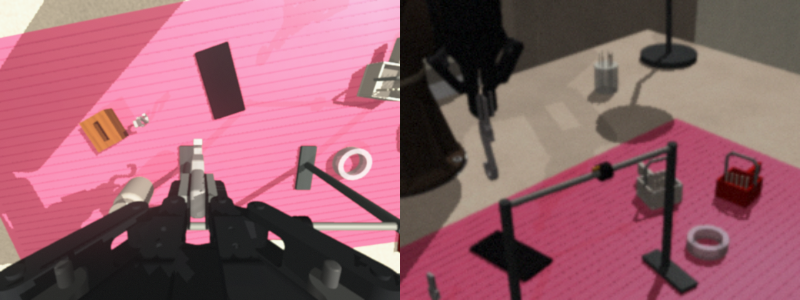

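The hook is held in the gripper (wrist picture 198,180), and the rail with the collar is at (290,225). I now fit the rail axis and the hook's pose in the hand from this same wrist cloud.

```bash
python3 - <<'E'
from h import *
from scipy.optimize import least_squares
n=Rz(-.171)
for f in ('wr','wb','wh1','top','scene'):
    W=cloud(np.load(f'pics/{"sc2" if f=="scene" else f}.png.npz'));Q=(W-[.6328,.0171,0])@n
    m=(abs(Q[...,0])<.012)&(abs(Q[...,2]-.243)<.012)&(abs(Q[...,1])<.13)
    P=Q[m]
    if len(P)<40: continue
    f2=lambda p:np.hypot(P[:,0]-p[0]-p[2]*P[:,1],P[:,2]-p[1])-.005
    r=least_squares(f2,[.002,.24,0],loss='soft_l1',f_scale=.001);print(f,len(P),r.x.round(4),'rms',np.median(abs(r.fun)).round(4),'y',P[:,1].min().round(3),P[:,1].max().round(3))
    c=(np.hypot(Q[...,0],Q[...,2]-.24)<.02)&(np.hypot(Q[...,0]-r.x[0],Q[...,2]-r.x[1])>.009)&(abs(Q[...,1])<.1)
    if c.sum(): print('  collar s',np.percentile(Q[c][:,1],[2,50,98]).round(4),c.sum())
W=cloud(np.load('pics/wr.png.npz'));G=np.array([.52,-.0804,.4991-.155]);Q=(W-G)@n
for lo in np.arange(-.125,.03,.01):
    m=(abs(Q[...,0])<.03)&(abs(Q[...,1])<.012)&(Q[...,2]>lo)&(Q[...,2]<lo+.01)
    if m.sum(): q=Q[m]*1000;print(round(lo,3),m.sum(),'x %.1f..%.1f y %.1f..%.1f zmin %.1f'%(q[:,0].min(),q[:,0].max(),q[:,1].min(),q[:,1].max(),q[:,2].min()))
E
```

```text
wr 1791 [0.0016 0.2402 0.0029] rms 0.0005 y -0.124 0.13
  collar s [0.0074 0.0179 0.0247] 225
top 474 [ 0.0008  0.2403 -0.002 ] rms 0.0011 y -0.13 0.129
  collar s [-0.0001  0.0154  0.0251] 84
scene 613 [0.0013 0.2404 0.0006] rms 0.0008 y -0.13 0.13
  collar s [0.0011 0.0149 0.0256] 119
-0.115 146 x -8.1..4.1 y -4.5..4.8 zmin -113.5
-0.105 116 x -17.3..-8.4 y -4.2..4.4 zmin -104.4
-0.095 1 x -11.6..-11.6 y 3.6..3.6 zmin -94.8
-0.055 35 x -14.6..-13.9 y -4.6..4.8 zmin -49.5
-0.045 85 x -14.6..-13.1 y -4.8..5.2 zmin -45.0
-0.035 258 x -14.5..-7.0 y -4.8..5.0 zmin -35.0
-0.025 120 x -10.3..-7.6 y -4.5..4.7 zmin -24.7
-0.015 342 x -11.1..-6.4 y -11.9..11.3 zmin -15.0
-0.005 439 x -11.2..-6.2 y -12.0..11.2 zmin -5.0
0.005 1299 x -11.3..11.3 y -12.0..11.3 zmin 5.0
0.015 785 x -13.1..11.9 y -12.0..11.7 zmin 15.1
0.025 878 x -13.5..12.8 y -12.0..12.0 zmin 25.0
```

```bash
cat >> h.py <<'E'
N=Rz(-.171); C0=np.array([.6328,.0171,0])
def favg(n=8):
    F=[]
    for _ in range(n): robot.sleep(.02); F.append(robot.get_state()['force'])
    return np.mean(F,0)@N     # in rail frame
RX,RZ=.0015,.240
def hk(a,b,s,dz=.038): # TCP for rail at (a,b) in hook coords, hook at s along rail
    return C0+N@np.array([RX-a/1000,s,0])+[0,0,RZ-b/1000+dz+.155]
E
python3 - <<'E'
from h import *
s=-.045
robot.goto(hk(45,-32,s),tool(-.171));st()
robot.move_linear(hk(45,-28,s),.1);f0=favg();print('f0',f0.round(2))
for p,v in (((9,-28),.1),((.8,-14),.04),((0,-4),.04)):
    robot.move_linear(hk(*p,s),v);f=favg(4)-f0;print(p,f.round(2),flush=True)
    if np.linalg.norm(f)>4: raise SystemExit('contact')
for b in np.arange(-3,5,.5):
    robot.move_linear(hk(0,b,s),.02);f=favg(5)-f0;print(b,f.round(2),flush=True)
    if f[2]>1.5: break
st()
np.save('f0.npy',f0)
E
```

```text
t 8.86 pos [ 0.5827 -0.02    0.4637] F [ 0.35 -0.75 -0.59] gap 0.0092 gf 58.4
f0 [-0.03  0.04 -0.7 ]
(9, -28) [-0.27  0.31 -0.58]
(0.8, -14) [ 0.27  0.01 -0.31]
(0, -4) [ 0.35 -0.32  0.04]
-3.0 [-0.36 -0.14 -0.14]
-2.5 [-0.25 -0.02 -0.25]
-2.0 [-0.06 -0.23 -0.6 ]
-1.5 [ 0.12  0.32 -0.45]
-1.0 [ 0.45  0.16 -0.41]
-0.5 [-0.06 -0.   -0.01]
0.0 [-0.29  0.19  0.18]
0.5 [ 0.46  0.06 -0.06]
1.0 [-0.02  0.26  1.5 ]
1.5 [-0.66 -0.11  2.91]
t 14.24 pos [ 0.6266 -0.0275  0.4316] F [-0.6   0.28  2.27] gap 0.0088 gf 58.7
```

```bash
python3 - <<'E'
from h import *
f0=np.load('f0.npy')
robot.move_linear(hk(0,.9,-.045),.02)
robot.move_linear(hk(0,.9,-.012),.03);f1=favg(8)-f0;print(f1.round(2))
for s in np.arange(-.010,.012,.001):
    robot.move_linear(hk(0,.9,s),.02);f=favg(4)-f0;print(round(s,4),f.round(2),flush=True)
    if f[1]-f1[1]<-1.6: 
        f=favg(10)-f0;print(f.round(2))
        if f[1]-f1[1]<-1.3: break
st();a=snap('scene','sc3.png')
cv2.imwrite('pics/v5.png',cv2.resize(a['frame'][165:255,240:350],(660,540),interpolation=cv2.INTER_CUBIC)[:,:,::-1])
E
```

```text
[-0.34  0.88  1.12]
-0.01 [-0.01  0.21  1.25]
-0.009 [ 0.32 -0.54  1.76]
-0.008 [ 0.17 -0.09  1.55]
-0.007 [-0.06 -0.41  1.31]
-0.006 [0.02 0.04 1.54]
-0.005 [ 0.03 -0.22  1.44]
-0.004 [ 0.01 -0.45  1.06]
-0.003 [-0.08 -0.32  1.63]
-0.002 [ 0.01 -0.53  1.3 ]
-0.001 [ 0.4  -0.41  0.83]
-0.0 [ 0.1  -0.42  1.23]
0.001 [-0.18 -0.84  1.22]
[ 0.09 -0.11  1.25]
0.002 [ 0.34 -0.99  1.7 ]
[ 0.12 -0.03  1.54]
0.003 [ 0.08 -2.24  1.29]
[-0.32 -2.73  1.5 ]
t 20.81 pos [0.6348 0.0197 0.4321] F [-0.88 -2.55  0.75] gap 0.0091 gf 58.7
```

View pics/v5.png

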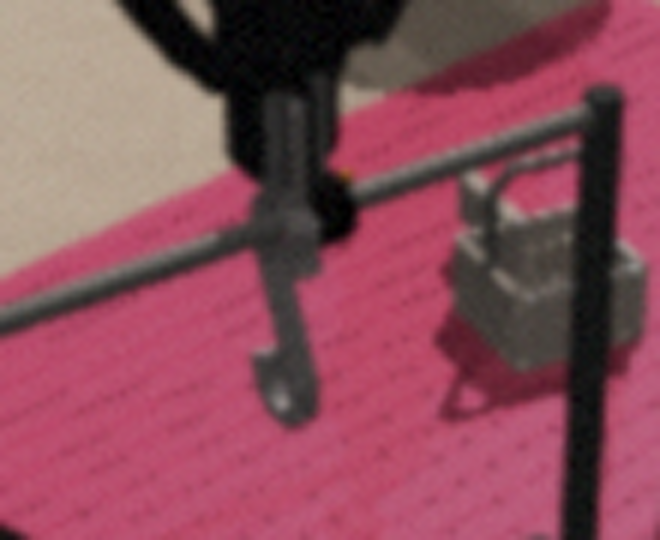

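The hook is on the rail with its plate against the black collar (crop 295,215), with the pin pushed in and about 2.4 N on the face. I ease off to about 1 N, release, retreat and look.

```bash
python3 - <<'E'
from h import *
f0=np.load('f0.npy')
robot.move_linear(hk(0,.5,.0026),.02);print((favg(10)-f0).round(2))
robot.gripper_open();st()
p=hk(0,.5,.0026);robot.move_linear(p+[0,0,.07],.15)
robot.move_linear(p+[-.17,.06,.07],.3);st()
a=snap('scene','sc4.png');w=snap('wrist','w4.png')
cv2.imwrite('pics/v6.png',np.hstack([cv2.resize(a['frame'][170:250,250:330],(400,400),interpolation=cv2.INTER_CUBIC),cv2.resize(w['frame'],(400,400))])[:,:,::-1])
def hook(f):
    W=cloud(np.load(f));Q=(W-C0)@N-[RX,0,RZ]
    m=(abs(Q[...,0])<.03)&(abs(Q[...,1]-.003)<.009)&(Q[...,2]<.055)&(Q[...,2]>-.09)
    P=Q[m]*1000
    for lo in range(-85,55,10):
        q=P[(P[:,2]>=lo)&(P[:,2]<lo+10)]
        if len(q)>3: print(lo,len(q),'x %.1f..%.1f'%(q[:,0].min(),q[:,0].max()),'s %.1f..%.1f'%tuple(np.percentile(q[:,1],[3,97])))
hook('pics/sc4.png.npz');print();hook('pics/w4.png.npz')
E
```

```text
[ 0.03 -1.    0.14]
t 22.00 pos [0.6347 0.0194 0.4325] F [ 0.08 -0.35  0.13] gap 0.0856 gf 0.0
t 23.37 pos [0.4647 0.0795 0.5022] F [ 0.93  0.86 -0.6 ] gap 0.0852 gf 0.0
-85 14 x -9.0..8.1 s -2.0..3.9
-75 46 x -13.6..16.0 s -2.4..6.9
-65 43 x -17.2..15.7 s -1.9..6.6
-55 28 x 2.9..13.0 s -2.5..7.8
-45 30 x -3.7..9.1 s -2.1..6.8
-35 29 x -7.8..3.1 s -2.5..7.9
-25 28 x -11.4..10.7 s -2.4..6.4
-15 30 x -11.1..17.8 s -1.9..7.7
-5 49 x -14.0..15.1 s -5.4..10.2
5 52 x -11.1..14.6 s -2.5..11.4
15 33 x -6.7..10.6 s -2.1..5.7
25 37 x -6.1..10.7 s -2.5..6.2
35 37 x -9.5..10.4 s -2.1..6.4
45 31 x -8.4..10.7 s -1.6..6.3

-85 6 x -8.4..4.9 s 7.5..7.6
-75 49 x -15.8..5.5 s -1.5..7.6
-65 67 x -17.4..-10.0 s -1.8..7.6
```

View pics/v6.png

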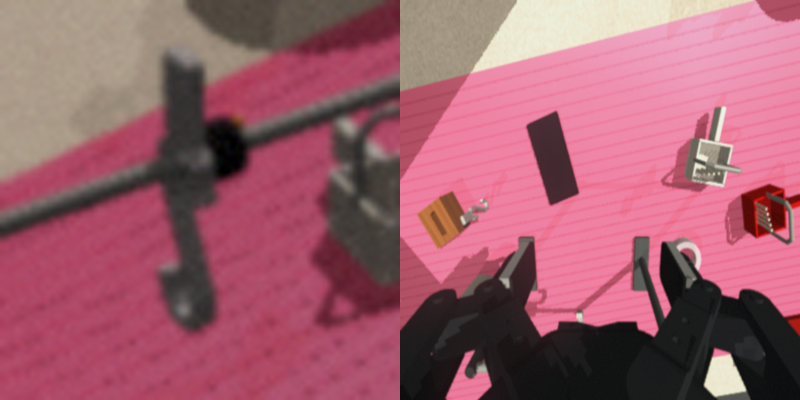

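The hook hangs upright against the collar (crop 190,160 beside 225,148), its centre at s≈2.2 mm and its curl as expected. Now the bin: grip the tab, lift it and measure the bail in the hand.

```bash
cat >> h.py <<'E'
T=.30
def tb(g,yaw): # TCP for grasp point g
    R=tool(yaw,T); return np.array(g)-.155*R[:,2],R
def bail(f,g,yaw):
    W=cloud(np.load(f));Q=(W-np.array(g))@Rz(yaw)-[.068,0,.062]
    m=(abs(Q[...,0])<.012)&(abs(Q[...,1])<.022)&(abs(Q[...,2])<.012); P=Q[m]*1000
    m2=(abs(Q[...,0])<.05)&(abs(Q[...,1])<.05)&(abs(Q[...,2]+.05)<.006); B=Q[m2]*1000
    print(f,len(P),'bail med',np.median(P,0).round(1) if len(P) else None,'x',np.percentile(P[:,0],[3,97]).round(1),'z',np.percentile(P[:,2],[3,97]).round(1),'slope xy,zy',np.polyfit(P[:,1],P[:,0],1)[0].round(3),np.polyfit(P[:,1],P[:,2],1)[0].round(3))
    if len(B): print('  rim x %.1f..%.1f y %.1f..%.1f'%(*np.percentile(B[:,0],[1,99]),*np.percentile(B[:,1],[1,99])))
E
python3 - <<'E'
from h import *
y=-.311; g=np.array([.4351,.3341,.030])
p,R=tb(g,y); up=R[:,2]*-.09
robot.goto(p+up,R);robot.move_linear(p,.15);st()
robot.clamp();s=st()
robot.move_linear(p+[0,0,.03],.08);st();print(favg(6))
p2=p+[0,0,.16];robot.move_linear(p2,.2);s=st()
g2=s['eef_pos']+.155*s['tool_rot'][:,2];print(g2)
for n in('top','scene','wrist'):
    snap(n,n+'b.png')
    try: bail('pics/%sb.png.npz'%n,g2,y)
    except Exception as e: print(n,e)
E
```

```text
t 25.55 pos [0.3919 0.3479 0.1785] F [-0.61  0.77  0.33] gap 0.0857 gf 0.0
t 26.23 pos [0.3915 0.3482 0.1783] F [-3.07  0.74  6.75] gap 0.0091 gf 59.6
t 26.75 pos [0.3914 0.3481 0.2079] F [-0.23 -0.12 -2.54] gap 0.0092 gf 58.3
[ 0.12160702  0.11046732 -2.445504  ]
t 27.65 pos [0.3912 0.3478 0.3369] F [ 0.35  0.16 -2.32] gap 0.0091 gf 58.3
[0.4346484  0.33361227 0.18882186]
pics/topb.png.npz 56 bail med [-0.9  0.4  2. ] x [-4.   2.5] z [-0.2  4.6] slope xy,zy 0.004 0.009
  rim x -49.0..31.8 y -35.4..34.5
pics/sceneb.png.npz 40 bail med [ 1.2 -0.2  0.4] x [-1.1  4.5] z [-4.4  3. ] slope xy,zy -0.005 -0.024
  rim x -46.0..34.2 y -36.4..35.6
wrist index -1 is out of bounds for axis 0 with size 0
```

```bash
cat >> h.py <<'E'
SB=.0023; YB=-.171
def bn(w,z,s=SB):
    b=C0+N@np.array([RX+w/1000,s,0])+[0,0,RZ+z/1000]
    return tb(b-Rz(YB)@np.array([.068,0,0])-[0,0,.062],YB)
E
python3 - <<'E'
from h import *
robot.goto(*bn(-80,-40));st()
robot.move_linear(bn(-40,-46)[0],.12);robot.sleep(.2)
f0=favg(10);print('f0',f0.round(2));np.save('fb.npy',f0)
s=robot.get_state();g=s['eef_pos']+.155*s['tool_rot'][:,2]
a=snap('scene','sc5.png');bail('pics/sc5.png.npz',g,YB);snap('top','tp5.png');bail('pics/tp5.png.npz',g,YB)
def hook(f):
    W=cloud(np.load(f));Q=(W-C0)@N-[RX,0,RZ]
    m=(abs(Q[...,0])<.03)&(abs(Q[...,1]-.003)<.009)&(Q[...,2]<.055)&(Q[...,2]>-.085)
    P=Q[m]*1000
    for lo in range(-80,55,20):
        q=P[(P[:,2]>=lo)&(P[:,2]<lo+20)]
        if len(q)>3: print(lo,len(q),'x %.1f..%.1f'%(q[:,0].min(),q[:,0].max()),'s %.1f..%.1f'%tuple(np.percentile(q[:,1],[3,97])))
hook('pics/sc5.png.npz')
cv2.imwrite('pics/v7.png',cv2.resize(a['frame'][150:290,220:380],(640,560),interpolation=cv2.INTER_CUBIC)[:,:,::-1])
E
```

```text
t 28.95 pos [0.444  0.0526 0.2861] F [-0.28 -0.27 -2.76] gap 0.0088 gf 58.3
f0 [ 0.08  0.27 -1.99]
pics/sc5.png.npz 50 bail med [ 1.6 -5.3  1.5] x [-2.2  4.5] z [-3.   2.9] slope xy,zy -0.003 0.004
  rim x -46.0..34.2 y -34.9..34.6
pics/tp5.png.npz 48 bail med [-1.2 -0.4  1.7] x [-4.   2.7] z [-3.   5.4] slope xy,zy -0.008 0.028
  rim x -42.1..32.1 y -34.2..35.2
-80 86 x -15.8..15.5 s -2.5..6.7
-60 60 x -15.8..15.4 s -1.9..7.8
-40 54 x -9.0..6.2 s -2.5..6.9
-20 68 x -12.7..17.5 s -3.4..8.0
0 99 x -14.5..15.4 s -2.9..10.3
20 68 x -6.4..11.9 s -2.5..6.1
40 52 x -10.7..11.0 s -2.0..6.5
```

View pics/v7.png

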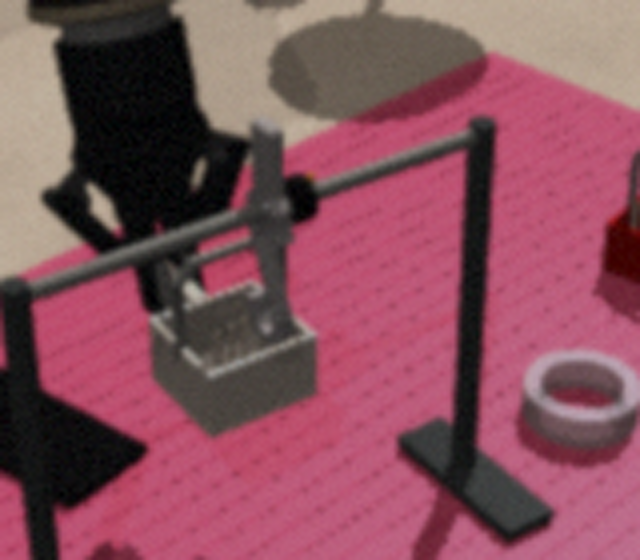

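The bin is held level on the robot's side of the hook (bail about 220,255; curl 270,320), with the hook upright at the collar. Now I insert the bail.

```bash
python3 - <<'E'
from h import *
f0=np.load('fb.npy')
for p,v in (((-16,-47),.08),((-4.5,-48),.04),((-3.5,-56),.03),((-3,-62),.03),((-1.5,-67),.03)):
    robot.move_linear(bn(*p)[0],v);f=favg(4)-f0;print(p,f.round(2),flush=True)
    if np.linalg.norm(f)>3: raise SystemExit('contact')
for z in np.arange(-68,-76,-.6):
    robot.move_linear(bn(-.8,z)[0],.02);f=favg(5)-f0;print(z.round(1),f.round(2),flush=True)
    if f[2]>1.5: break
st()
a=snap('scene','sc6.png')
W=cloud(a);Q=(W-C0)@N-[RX,0,RZ]
for lo in (-40,-20,20,40):
    m=(abs(Q[...,0])<.03)&(abs(Q[...,1]-.003)<.009)&(Q[...,2]<(lo+20)/1000)&(Q[...,2]>lo/1000);q=Q[m]*1000
    print(lo,len(q),'x %.1f..%.1f'%(q[:,0].min(),q[:,0].max()),'s %.1f..%.1f'%tuple(np.percentile(q[:,1],[3,97])))
E
```

```text
(-16, -47) [-0.47 -0.1  -0.36]
(-4.5, -48) [-0.12 -0.33 -0.47]
(-3.5, -56) [ 0.04 -0.06 -0.15]
(-3, -62) [-0.58 -0.23 -0.29]
(-1.5, -67) [ 0.03  0.24 -0.33]
-68.0 [-0.19  0.13 -0.19]
-68.6 [ 0.12  0.13 -0.52]
-69.2 [ 0.21 -0.15 -0.69]
-69.8 [-0.32 -0.22 -0.44]
-70.4 [ 0.18 -0.2   0.2 ]
-71.0 [ 0.21 -0.42  2.06]
t 34.22 pos [0.5218 0.0386 0.2551] F [-0.08 -0.34  0.55] gap 0.0087 gf 58.5
-40 55 x -8.1..6.3 s -2.1..7.4
-20 70 x -15.8..17.8 s -2.8..7.8
20 71 x -6.9..11.7 s -2.4..6.8
40 48 x -9.3..11.7 s -1.8..6.6
```

```bash
python3 - <<'E'
from h import *
robot.gripper_open();s=st()
p=s['eef_pos'];R=s['tool_rot']
robot.move_linear(p-R[:,2]*.09,.1);robot.sleep(.8);st()
a=snap('scene','sc7.png');t=snap('top','tp7.png')
for n in('sc7','tp7'):
    W=cloud(np.load(f'pics/{n}.png.npz'));Q=((W-C0)@N-[RX,0,RZ])*1000
    for lo in (-40,-20,20,40):
        m=(abs(Q[...,0])<30)&(abs(Q[...,1]-3)<9)&(Q[...,2]<lo+20)&(Q[...,2]>lo);q=Q[m]
        if len(q)>3:print(lo,len(q),'x %.1f..%.1f'%(q[:,0].min(),q[:,0].max()),'s %.1f..%.1f'%tuple(np.percentile(q[:,1],[3,97])))
    m=(Q[...,2]<-115)&(Q[...,2]>-128)&(abs(Q[...,0])<45)&(abs(Q[...,1])<45);P=Q[m]
    P=P[P[:,2]>-126];c=np.linalg.lstsq(np.c_[P[:,:2],np.ones(len(P))],P[:,2],rcond=None)[0];print(n,'rim tilt',c.round(3),P.min(0),P.max(0),len(P))
cv2.imwrite('pics/v8.png',np.hstack([cv2.resize(a['frame'][150:290,220:380],(420,400),interpolation=cv2.INTER_CUBIC),cv2.resize(a['frame'][180:240,260:317],(380,400),interpolation=cv2.INTER_CUBIC)])[:,:,::-1])
E
```

```text
t 34.99 pos [0.5217 0.0386 0.2551] F [ 0.75  0.08 -0.53] gap 0.0853 gf 0.0
t 36.84 pos [0.4955 0.0431 0.3411] F [-0.   -0.38  0.18] gap 0.0853 gf 0.0
-40 58 x -12.0..6.9 s -2.9..7.8
-20 62 x -13.1..18.4 s -3.8..8.8
20 78 x -11.4..10.8 s -2.7..7.0
40 47 x -12.5..11.2 s -2.1..7.4
sc7 rim tilt [ 2.50000e-02 -1.00000e-03 -1.22463e+02] [ -43.76313692  -33.8754433  -125.99385345] [  36.67854659   38.71075786 -115.20846421] 305
-20 6 x -15.6..-12.6 s -1.5..11.0
20 9 x -11.5..-9.7 s -1.3..6.4
40 36 x -12.1..9.0 s -1.5..7.2
tp7 rim tilt [ 3.00000e-02  5.00000e-03 -1.22048e+02] [ -44.84971056  -31.89564856 -125.85183519] [  26.75360424   38.19661978 -115.13957742] 91
```

View pics/v8.png

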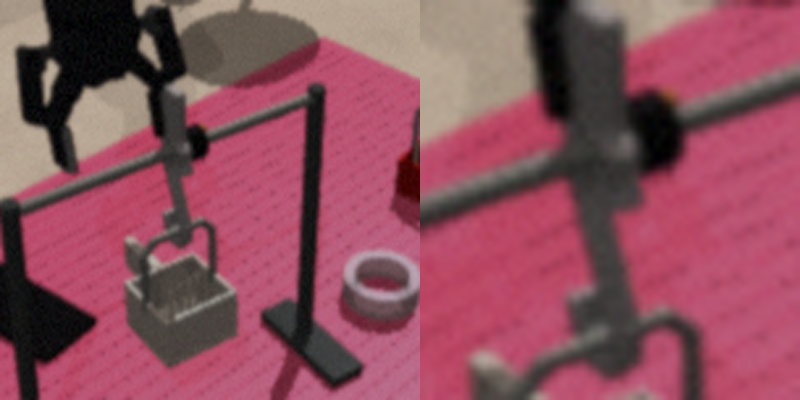

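```bash
python3 - <<'E'
from h import *
s=robot.get_state();robot.move_linear(s['eef_pos']+[-.03,.03,.08],.15);robot.sleep(1.0);st()
snap('scene','sc8.png')
for n in('sc3','sc4','sc6','sc7','sc8'):
    W=cloud(np.load(f'pics/{n}.png.npz'));Q=((W-C0)@N-[RX,0,RZ])*1000
    o=[]
    for a,b in((-48,-20),(-14,6),(20,45)):
        m=(abs(Q[...,0])<16)&(Q[...,1]>-8)&(Q[...,1]<1)&(Q[...,2]>a)&(Q[...,2]<b);o+=[np.median(Q[m][:,1]).round(2),m.sum()]
    print(n,o)
W=cloud(np.load('pics/sc8.png.npz'));Q=((W-C0)@N-[RX,0,RZ])*1000
m=(Q[...,2]<-115)&(Q[...,2]>-126)&(abs(Q[...,0])<45)&(abs(Q[...,1])<45);P=Q[m];print(np.linalg.lstsq(np.c_[P[:,:2],np.ones(len(P))],P[:,2],rcond=None)[0].round(3))
E
```

```text
t 38.69 pos [0.4655 0.0731 0.4211] F [-0.99  1.05  1.09] gap 0.0854 gf 0.0
sc3 [np.float64(-0.88), np.int64(35), np.float64(-1.4), np.int64(47), np.float64(-4.92), np.int64(43)]
sc4 [np.float64(-1.2), np.int64(38), np.float64(-1.65), np.int64(46), np.float64(-1.27), np.int64(64)]
sc6 [np.float64(-1.13), np.int64(38), np.float64(-1.34), np.int64(54), np.float64(-1.2), np.int64(62)]
sc7 [np.float64(-1.52), np.int64(36), np.float64(-1.86), np.int64(46), np.float64(-1.22), np.int64(70)]
sc8 [np.float64(-0.78), np.int64(37), np.float64(-1.56), np.int64(50), np.float64(-1.3), np.int64(66)]
[ 2.40000e-02 -3.00000e-03 -1.22282e+02]
```

```bash
python3 -c "
from h import *
print(robot.hand_in())"
```

```text
the job is handed in; nothing more can be done
None
```

I handed the job in at about 39 s: the S-hook hangs on the rail against the collar's face (the cameras show no shift, within about 0.3 mm), the white bin hangs free and within about 1.5° of level in its lower curl, and the jar, phone and tape were left alone.

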